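# Seat the three-footed jig plate on its kinematic base

### The job

Put the short square-tube offcut that lies in front of the low rack into the sheet-metal tray. Then draw the three-footed jig plate out of the rack by its upright lug until it stands wholly clear of the rack, flat on its feet on the open bench, and let go of it; take it again by the square stub in its middle and set it gently down on the steel base, its lug inside the channel bracket, so that all three ball feet sit fully home in the cone, the groove and on the flat pad. Do not disturb the can, the standing tube or the hammer.

Things in the scene. Friction and masses are not known exactly. Their poses are not given: they have to be found in the camera images.
- plate_stub (a point): Centre of the square stub (28 x 28 mm, 40 tall, sides along x and y) on the loose aluminium jig plate (8 mm thick, x = -44 to 65 mm from the stub axis, 96 mm in y, 0.4 to 0.65 kg); a 30 mm wide tongue carries the lug at -x. z up. Heights over the soles of the feet: this point 51 mm, plate underside 23, plate top 31, stub top 71. Starts in the rack, stub under the roof, lug outside
- plate_lug (a point): Centre of the plate's upright lug (10 mm in x, 30 mm in y, 44 mm tall, from the plate's top face up to 75 mm above the soles of the feet), 60 mm in -x of the stub's axis; same axes as plate_stub. This point is 53 mm above the soles
- foot_a (a point): Centre of ball foot a (18 mm ball under the plate), 45 mm in +x and 32 mm in +y of the stub axis, 42 mm below the stub centre; belongs in the cone seat
- foot_b (a point): Centre of ball foot b (18 mm ball), 45 mm in +x and 32 mm in -y of the stub axis; belongs in the groove
- foot_c (a point): Centre of ball foot c (18 mm ball), 36 mm in -x of the stub axis, at the lug end; belongs on the flat pad
- base: Fixed dark steel base, origin on the bench. When seated, the plate's stub axis and x, y axes match the base's, and its soles are 17.7 mm above the bench. Slab 165 x 106 x 12 mm, seats up to 26 mm high; channel bracket at the -x end, 95 mm high, open upwards and to +x, inside 42 mm wide (y), x = -52 to -78 mm, inner back at x = -73 mm; lug goes in it
- seat_cone (a point): Where the centre of foot a lies when fully home in the conical seat (a round cup 34 mm across, 24 mm wide mouth, 90 degree cone), 26.7 mm above the bench; at base (45, 32) mm
- seat_groove (a point): Where the centre of foot b lies when fully home in the 90 degree vee groove (mouth 24 mm wide, running along base y), 26.7 mm above the bench; at base (45, -32) mm
- seat_flat (a point): Where the centre of foot c lies when resting on the flat round pad (32 mm across), 26.7 mm above the bench; at base (-36, 0) mm
- rack: Fixed dark steel rack, a low cover open on one side, origin on the bench at the middle of its mouth; +x runs into it, so the plate comes out along -x. Inside 120 mm wide (y), 115 mm deep, roof underside 82 mm and top 88 mm above the bench; outside 125 x 140 mm. The plate's x axis lies along the rack's x within 0.04 rad
- offcut_center (a point): Centre of the loose offcut of square steel tube, 90 mm long (x) and 30 x 30 mm, lying on the bench in front of the rack's mouth, 15 mm above the bench, about 0.2 kg
- tray: Fixed open sheet-metal tray, 160 mm (x) by 120 mm (y) by 40 mm high, walls and floor 5 mm, origin on the bench under its centre
- can: Bystander: loose spray can standing upright, 54 mm across, 150 mm tall, origin at the centre of its underside
- post: Bystander: loose piece of 40 mm square tube standing on end, 110 mm tall, origin at the centre of its underside
- hammer: Bystander: loose hammer lying on the bench, 240 mm long, along its x axis, head towards +x, head about 80 mm long across; origin near its middle
There are look-alikes about, which are no part of the job. What is shaped like the base but green or orange is not meant.

How it is judged:
On the way, in this order (a step that is already met when the one before it is completed fails the run):
1. the offcut lies in the tray, let go (x of offcut_center in the frame of tray between -0.065 and 0.065 m and y of offcut_center in the frame of tray between -0.045 and 0.045 m and height (world z) of offcut_center below 0.035 m and contact force between the fingers and offcut below 0.1 N), for 0.2 s.
2. the plate stands on its feet on the bench, wholly clear of the rack's mouth, let go (x of plate_stub in the frame of rack below -0.064 m and height (world z) of plate_stub below 0.054 m and angle between plate_stub's own z axis and vertical below 0.05 rad and contact force between the fingers and plate below 0.1 N), for 0.2 s.
At the end, for the whole second after the job is handed in: Each ball foot's centre is within 3 mm of its home in the cone, groove and flat seat, the plate released and at rest; the offcut lies at rest inside the tray, its centre lower than 35 mm above the bench (distance between foot_a and seat_cone below 0.003 m and distance between foot_b and seat_groove below 0.003 m and distance between foot_c and seat_flat below 0.003 m and linear speed of each of plate, offcut below 0.02 m/s and contact force between the fingers and plate below 0.1 N and x of offcut_center in the frame of tray between -0.065 and 0.065 m and y of offcut_center in the frame of tray between -0.045 and 0.045 m and height (world z) of offcut_center below 0.035 m); the robot touches nothing.
It fails at once if the plate lands hard on the base (over 60 N) (contact force between plate and base above 60 N).
It fails at once if the plate is tipped more than 30 degrees (angle between plate_stub's own z axis and vertical above 0.52 rad).
It fails at once if the can, the standing tube or the hammer is shifted more than 30 mm or knocked over (distance of any of can, post, hammer from where it was at the start of the episode above 0.03 m or angle between any of can, post's own z axis and vertical above 0.5 rad).
It also fails if it takes over 67 s, if anything falls off the work surface, if the arm or the gripper's body presses on something with over 40 N, if the wrist force passes 120 N, or if a joint passes its speed limit or range.

### The arm

A 6-joint arm with a two-finger parallel gripper is mounted at the origin on the work surface. World frame = base frame: x ahead of the robot, y to its left, z up, the work surface at z = 0. Lengths are in m, angles in rad, forces in N, time in s.
With the tool pointing down it reaches from about 0.275 to 1 m from the base axis. Payload 8.4 kg.
Tool frame: the origin (TCP) lies between the finger pads; the fingertips stand 8 mm ahead of it and the grasp point (between the pads) lies 11 mm behind it; z points along the fingers, y is the line along which they close (so a half turn about z gives the same grasp; the last joint's range is limited). The gripper opens to 85 mm and grips with 20 to 120 N. Pads are 22 mm wide; open, the fingers measure 114 mm over their backs; the gripper's body (76 mm by 85 mm) begins 54 mm behind the grasp point. The pads swing forward as they close: fully open they stand 13 mm farther back than shut.
Start: joints at [-1.135, 0.353, 1.633, -0, 1.155, -0.002], TCP at [0.265, -0.566, 0.239] pointing down, gripper open.
Joint ranges: [-2.63, 2.63], [-0.92, 2.1], [0.06, 2.66], [-1.3, 4.44], [0, 2.69], [-3.02, 3.02]. Speed limits (rad/s): [2.22, 2.22, 2.79, 3.14, 3.14, 3.14].

### API

Orientations are given as a rotation vector (axis times angle).
In Python, from bench import ctrl gives the robot as it stands.
- The arm moves only by the tool apply_moves, never from a script. Its argument "motion" is a list that holds one entry, the list of rows, each a list of 5 numbers: the opening, from -1 (shut) to 1 (fully open), so that 0 is half open, then the shift along the tool's x, y, z in units of 0.3 m (1.0 is 0.3 m), then the turn about the tool's z in units of 4 degrees (1.0 is 4 degrees). A call has 1 to 20 rows; each row shifts and turns the commanded pose from where the row before left it, along the tool's axes as they then stand; what a row does not reach is not made up. A row lasts 1/8 s, in which the tool goes at most 62.5 mm and 10.7 degrees, less where a joint would pass 70% of its speed; a pose out of reach is approached as far as the arm can. A call with a number of a shift or a turn outside -1 to 1 is refused whole. A call with a gripper value outside its range is refused whole. The fingers move at their own pace and stop on an object; "squeeze" is the grip in N (left out, the last holds). Time passes only in rows, so rows that do not move let the fingers close. It gives the time, the measured TCP pose, the force, the opening and the grip force at its end, in the units of the state.
- ctrl.observe(): the state, without advancing time (a new reading comes with each control period).
- ctrl.camera(name): name is "scene" or "top" or "wrist"; returns a dict with "img" (384x512x3 uint8, red, green, blue), "fovy" (degrees; the focal length in pixels is half the picture's height over the tangent of half this angle, whatever the lens; pixels are square), "cx", "cy" (the principal point, pixels), "rvec" (rotation vector, rad) and "tvec" (3), from world to camera coordinates, as OpenCV has them; the wrist camera has in their place "mount" (4x4, takes a point from camera to tool coordinates, whose origin is the TCP and whose axes are the flange's). Camera axes: x right, y down, z forward; pixel columns grow to the right and rows downward; lengths in m; the calibration is good to about 2 mm. A picture is of the moment at which its call begins: read the wrist's pose just before it. There is no depth.
- ctrl.finish_job(): hands the job in; it is judged then, once.
The state is a dict: "clock": time; "joint_positions": joint angles; "dq": joint speeds; "tau": joint torques, N m; "tcp_pos": TCP position; "orientation": TCP orientation; "contact_force": force on the tool from outside, world axes, zero at the start; "torque": the same for the moment, N m; "finger_gap": finger opening in m; "finger_force": force on a finger pad.
Only numpy, scipy, OpenCV 4.12 (cv2) and the standard library are available. Lean on these libraries where they do the work, as an engineer would, in place of code of your own. Each camera call takes 0.05 s, during which the arm holds its last target. There are 200 camera calls.

## Working session

There is one attempt and no reset: what is moved stays moved. The work goes in short steps, Python scripts to look and compute and a tool call to move; the robot and the scene stay as the last step left them, time stands still between calls to the robot, and variables do not carry over. Pictures are saved under pics/ and viewed, at most 12 in all, crops included, and the job is handed in when it is done.

Besides the shell and the picture viewer there is one more tool, called after ">>>" by a JSON object that holds its "op" and its "data", one argument or row to a line. apply_moves: Moves the arm, as the interface text tells. Its arguments: {"type":"object","properties":{"motion":{"type":"array","items":{"type":"array","items":{"type":"array","items":{"type":"number"}}}},"squeeze":{"type":"number"}},"required":["motion"]}

```bash
ls; mkdir -p pics
python3 - <<'E'
from bench import ctrl
import cv2,numpy as np
print(ctrl.observe())
a=[]
for n in("scene","top"):
    c=ctrl.camera(n); np.savez(f"pics/{n}0.npz",**c); 
    print(n,{k:v for k,v in c.items() if k!="img"})
    cv2.imwrite(f"pics/{n}0.png",cv2.resize(c["img"][:,:,::-1],(800,600),interpolation=cv2.INTER_CUBIC))
c=ctrl.camera("wrist");print({k:v for k,v in c.items() if k!="img"})
E
```

```text
pics
{'clock': 0.0, 'joint_positions': array([-1.13536616e+00,  3.53635556e-01,  1.63415812e+00, -5.11507203e-06,
        1.15518890e+00, -2.40754823e-03]), 'dq': array([ 0.00074281,  0.00205611, -0.00137733, -0.00025018, -0.00022774,
       -0.00178946]), 'tau': array([ 1.29313339e-03, -6.05251694e+01, -3.42064869e+01,  5.23353879e-05,
        9.59328900e-03,  5.79779766e-06]), 'tcp_pos': array([ 0.26478289, -0.56561628,  0.23855927]), 'orientation': array([-3.06528685e+00, -6.81982114e-01,  4.75991521e-04]), 'contact_force': array([0.33740719, 0.4251468 , 0.06059359]), 'torque': array([ 0.02123421,  0.01318349, -0.0053163 ]), 'finger_force': 0.0, 'finger_gap': 0.08517610114323645}
scene {'fovy': 57.23339921695103, 'cx': 253.83834055956345, 'cy': 194.02567637363126, 'rvec': array([ 1.17131933,  2.38702947, -0.93408903]), 'tvec': array([ 0.20193675, -0.24625274,  1.43708224])}
top {'fovy': 43.53519160141048, 'cx': 259.0352273174705, 'cy': 196.04158069331055, 'rvec': array([ 2.19958141, -2.16372747,  0.09628446]), 'tvec': array([0.05524845, 0.47037971, 1.65287765])}
{'fovy': 58.49042650782413, 'cx': 250.30787086836452, 'cy': 193.03454986563955, 'mount': array([[ 1.36190850e-03, -9.55781628e-01, -2.94074182e-01,
         7.57726275e-02],
       [ 9.99998565e-01,  1.00534463e-03,  1.36365805e-03,
        -6.85055196e-04],
       [-1.00771342e-03, -2.94075617e-01,  9.55781626e-01,
        -1.34629543e-01],
       [ 0.00000000e+00,  0.00000000e+00,  0.00000000e+00,
         1.00000000e+00]])}
```

View pics/top0.png

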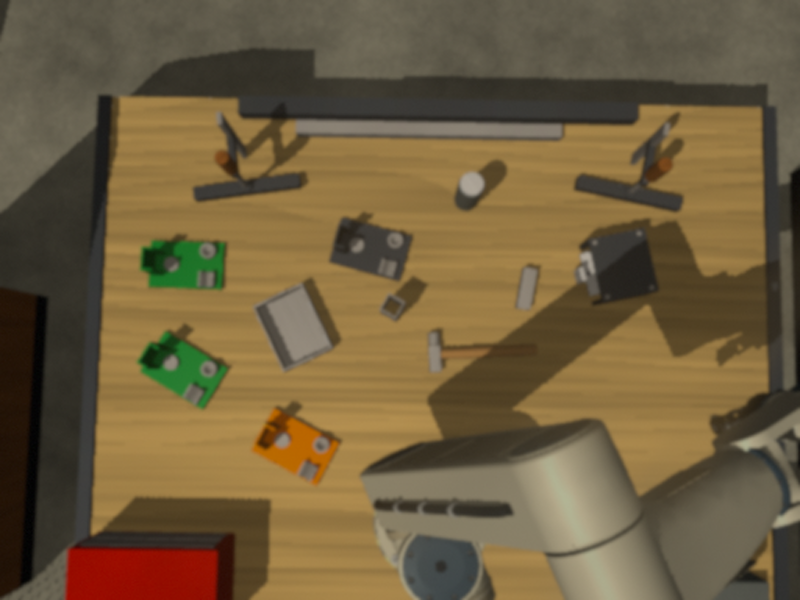

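View pics/scene0.png

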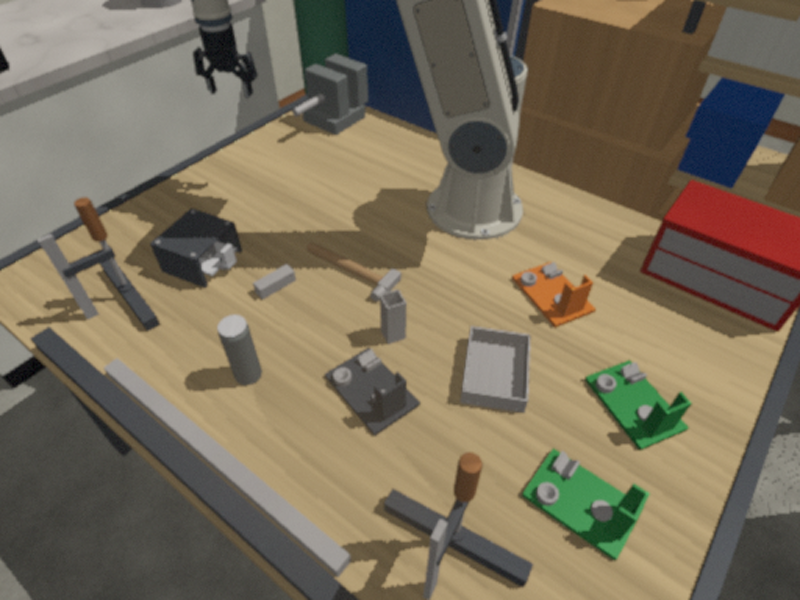

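Candidates (800x600 top-view pixels):
- **Base:** the dark one at (371,248). The green ones at (185,265) and (185,368) and the orange one at (297,445) are look-alikes.
- **Offcut:** the bar at (527,287) in front of the rack. The post is at (392,303), and the long bar at (430,130) is not it.
- **Rack:** at (620,267), mouth to the left, with the lug at (585,265).
- **Tray:** at (296,326).

```bash
cat > h.py <<'E'
from bench import ctrl
import cv2,numpy as np
from scipy.spatial.transform import Rotation as R
def K(c):
    f=192/np.tan(np.radians(c["fovy"])/2); return np.array([[f,0,c["cx"]],[0,f,c["cy"]],[0,0,1.]])
def ext(c):
    "camera->world rotation, camera centre"
    if "rvec" in c:
        r=R.from_rotvec(np.ravel(c["rvec"])).as_matrix(); return r.T,-r.T@np.ravel(c["tvec"])
    m=np.array(c["mount"]); T=R.from_rotvec(c["ori"]).as_matrix(); return T@m[:3,:3],T@m[:3,3]+c["tcp"]
def cast(c,px,z):
    Rm,o=ext(c); p=np.atleast_2d(np.array(px,float)); d=(Rm@np.linalg.inv(K(c))@np.c_[p,np.ones(len(p))].T).T
    return o+d*((np.ravel(z)-o[2])/d[:,2])[:,None]
def proj(c,P):
    Rm,o=ext(c); q=(np.atleast_2d(P)-o)@Rm; q=q@K(c).T; return q[:,:2]/q[:,2:]
def load(n): return dict(np.load(f"pics/{n}.npz"))
def shot(n,name):
    s=ctrl.observe(); c=ctrl.camera(n)
    if n=="wrist": c["tcp"]=s["tcp_pos"]; c["ori"]=s["orientation"]
    np.savez(f"pics/{name}.npz",**c); return c
def save(c,name,box=None,k=None):
    im=c["img"][:,:,::-1]
    if box: im=im[box[1]:box[3],box[0]:box[2]]
    k=k or min(800/im.shape[1],600/im.shape[0]); cv2.imwrite(f"pics/{name}.png",cv2.resize(im,None,fx=k,fy=k,interpolation=cv2.INTER_CUBIC))
def body(v):
    "world displacement -> tool axes, units of 0.3 m"
    s=ctrl.observe(); return R.from_rotvec(s["orientation"]).inv().apply(v)/.3
def st():
    s=ctrl.observe(); T=R.from_rotvec(s["orientation"]).as_matrix()
    print("t",s["clock"],"tcp",s["tcp_pos"].round(4),"yaw y-axis deg",np.degrees(np.arctan2(T[1,1],T[0,1])).round(2),"x-axis",np.degrees(np.arctan2(T[1,0],T[0,0])).round(2),"z",T[:,2].round(3),"gap",s["finger_gap"],"q",s["joint_positions"].round(2))
E
python3 - <<'E'
from h import *
c=load("top0"); print(ext(c)[1]); st()
def w(n,pts,z): print(n,cast(c,np.array(pts)/1.5625,z).round(3)[:,:2].tolist())
w("rackroof",[(580,238),(645,230),(658,291),(596,304)],.088)
w("lugtop",[(585,265)],.075)
w("offcut",[(523,266),(539,267),(530,310),(516,307)],.03)
w("tray rim",[(256,304),(304,283),(338,344),(287,369)],.04)
w("base: corners",[(342,217),(411,236),(399,280),(331,262)],.012)
w("cone,groove,pad",[(396,240),(388,268),(357,244)],.026)
w("can top",[(471,183)],.15); w("post top",[(393,298)],.11); w("hammer head,tail",[(435,352),(535,350)],.02)
w("robot base",[(800,420)],0)
# zoomed base crop & offcut
c2=load("scene0")
a=c["img"][130:195,195:285,::-1]; b=c["img"][130:210,320:430,::-1]
f=lambda im:cv2.resize(im,(400,300),interpolation=cv2.INTER_CUBIC)
d=c2["img"][215:285,195:285,::-1]; e=c2["img"][125:205,90:200,::-1]
cv2.imwrite("pics/crop1.png",np.vstack([np.hstack([f(a),f(b)]),np.hstack([f(d),f(e)])]))
E
```

```text
[0.33110021 0.07093637 1.68572082]
t 0.15 tcp [ 0.2648 -0.5657  0.2387] yaw y-axis deg -64.92 x-axis 25.08 z [-0.     0.001 -1.   ] gap 0.08541587850737956 q [-1.14  0.35  1.63  0.    1.16 -0.  ]
rackroof [[0.618, -0.312], [0.637, -0.452], [0.506, -0.479], [0.475, -0.345]]
lugtop [[0.561, -0.325]]
offcut [[0.563, -0.198], [0.561, -0.234], [0.465, -0.214], [0.471, -0.183]]
tray rim [[0.467, 0.39], [0.515, 0.286], [0.383, 0.208], [0.326, 0.318]]
base: corners [[0.67, 0.208], [0.629, 0.051], [0.529, 0.077], [0.567, 0.23]]
cone,groove,pad [[0.617, 0.085], [0.554, 0.102], [0.607, 0.172]]
can top [[0.718, -0.07]]
post top [[0.479, 0.088]]
hammer head,tail [[0.369, -0.006], [0.377, -0.227]]
robot base [[0.231, -0.823]]
```

View pics/crop1.png

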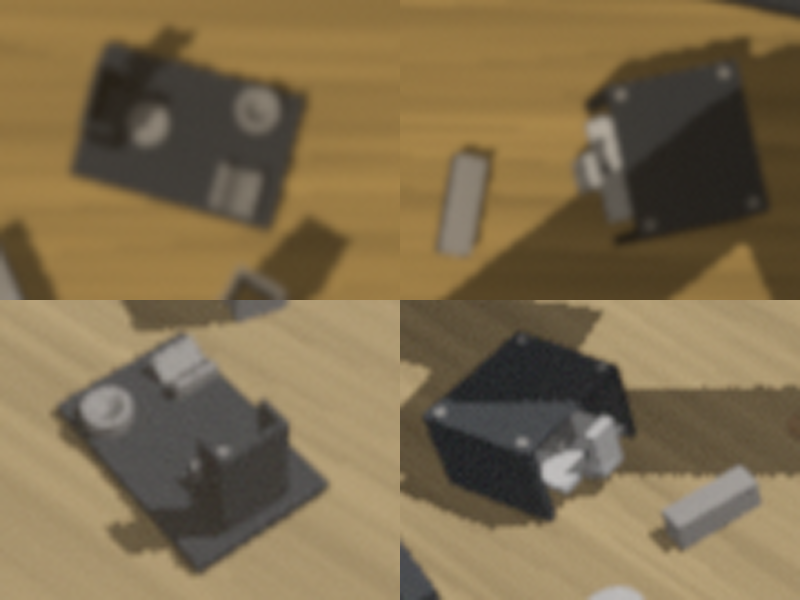

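The crops confirm the choice: the dark base shows its cone, groove, pad and bracket, and the bar in front of the rack is the offcut. The plate's lug shows white at the rack mouth. Next I move above the offcut.

>>> {"op": "apply_moves", "data": {
  "motion": [
    [[1,0.126,-0.073,0,0],[1,0.126,-0.073,0,0],[1,0.126,-0.073,0,0],[1,0.126,-0.073,0,0],[1,0.126,-0.073,0,0],[1,0.126,-0.073,0,0],[1,0.126,-0.073,0,0],[1,0.126,-0.073,0,0],[1,0.126,-0.073,0,0],[1,0.126,-0.073,0,0],[1,0,0,0,1],[1,0,0,0,1],[1,0,0,0,1],[1,0,0,0,1],[1,0,0,0,1],[1,0,0,0,1],[1,0,0,0,1],[1,0,0,0,1],[1,0,0,0,0.9],[1,0,0,0,0]]
  ]
}}

```text
clock: 2.65
tcp_pos: [0.5143, -0.2074, 0.2391]
orientation: [-3.128, 0.287, 0.001]
contact_force: [0.2, -0.2, 0.4]
finger_gap: 0.0855
finger_force: 0.0
```

Run:
```python
from h import *
st(); c=shot("wrist","w1"); save(c,"w1")
c=shot("top","top1"); save(c,"top1")
```

```text
t 2.65 tcp [ 0.5143 -0.2074  0.2391] yaw y-axis deg -100.49 x-axis -10.49 z [-0.  0. -1.] gap 0.08553430011612681 q [-0.39  0.24  1.79 -0.    1.11  1.37]
```

View pics/w1.png

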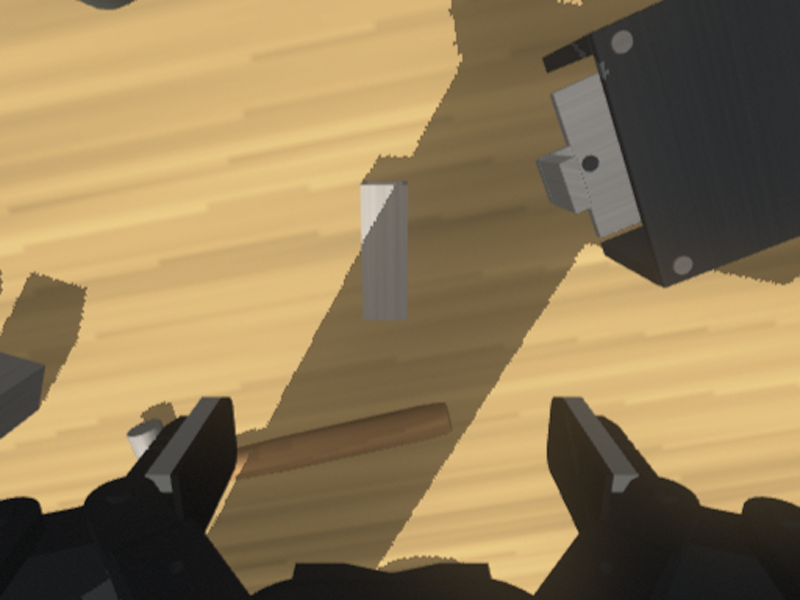

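The offcut's top face has corners at about (361,184), (408,184), (408,320) and (363,320), so it is roughly aligned with the tool. The rack and lug are at the right, near (565,185).

Run:
```python
from h import *
c=load("w1")
p=cast(c,np.array([(361,184),(408,184),(408,320),(363,320)])/1.5625,.03);print(p.round(4)); m=p.mean(0);print("centre",m.round(4), "move",body(m-ctrl.observe()["tcp_pos"]))
print("axis",np.degrees(np.arctan2(*(p[1]+p[0]-p[2]-p[3])[1::-1])))
print("roof mouth",cast(c,np.array([(593,38),(665,287)])/1.5625,.088).round(4),"screws",cast(c,np.array([(622,42),(683,265)])/1.5625,.088).round(4))
save(c,"w1c",(325,0,512,200))
```

```text
[[ 0.564  -0.1966  0.03  ]
 [ 0.5587 -0.2256  0.03  ]
 [ 0.4696 -0.2101  0.03  ]
 [ 0.4751 -0.1801  0.03  ]]
centre [ 0.5168 -0.2031  0.03  ] move [ 0.00584207 -0.01562067  0.6970772 ]
axis -10.189618132880605
roof mouth [[ 0.6158 -0.3248  0.088 ]
 [ 0.483  -0.355   0.088 ]] screws [[ 0.6115 -0.3385  0.088 ]
 [ 0.4939 -0.365   0.088 ]]
```

View pics/w1c.png

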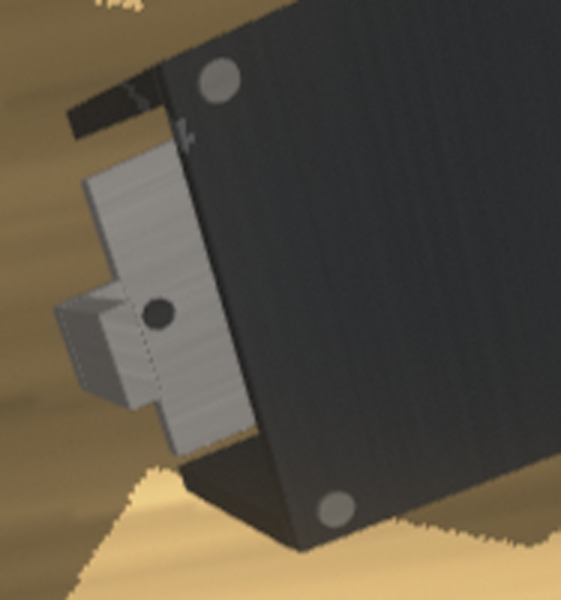

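Lug top centre is at crop pixel (130,353). Grasping the offcut now.

>>> {"op": "apply_moves", "data": {
  "motion": [
    [[1,0.006,-0.0156,0.15,0],[1,0,0,0.15,0],[1,0,0,0.15,0],[1,0,0,0.15,0],[1,0,0,0.1,0],[1,0,0,0.05,0],[-1,0,0,0,0],[-1,0,0,0,0],[-1,0,0,0,0],[-1,0,0,0,0],[-1,0,0,0,0],[-1,0,0,0,0],[-1,0,0,-0.15,0],[-1,0,0,-0.15,0],[-1,0,0,-0.15,0],[-1,0,0,-0.15,0]]
  ],
  "squeeze": 40
}}

```text
clock: 4.75
tcp_pos: [0.5168, -0.2031, 0.1962]
orientation: [3.128, -0.288, 0.001]
contact_force: [0.7, -0.3, -2.0]
finger_gap: 0.029
finger_force: 40.6
```

Run:
```python
from h import *
st(); m=np.array([.423,.3005,0]); d=m-ctrl.observe()["tcp_pos"]; d[2]=0; print(body(d))
c=load("w1"); l=cast(c,[(368.3,117.7)],.075)[0]; print("lug",l.round(4))
```

```text
t 4.75 tcp [ 0.5168 -0.2031  0.1962] yaw y-axis deg -100.51 x-axis -10.51 z [ 0. -0. -1.] gap 0.028964482578962693 q [-0.38  0.29  1.83  0.    1.02  1.38]
[-6.13501449e-01 -1.59331419e+00 -3.57251691e-04]
lug [ 0.5461 -0.3149  0.075 ]
```

>>> {"op": "apply_moves", "data": {
  "motion": [
    [[-1,-0.0511,-0.1328,0,0],[-1,-0.0511,-0.1328,0,0],[-1,-0.0511,-0.1328,0,0],[-1,-0.0511,-0.1328,0,0],[-1,-0.0511,-0.1328,0,0],[-1,-0.0511,-0.1328,0,0],[-1,-0.0511,-0.1328,0,0],[-1,-0.0511,-0.1328,0,0],[-1,-0.0511,-0.1328,0,0],[-1,-0.0511,-0.1328,0,0],[-1,-0.0511,-0.1328,0,0],[-1,-0.0511,-0.1328,0,0],[-1,0,0,0,-1],[-1,0,0,0,-1],[-1,0,0,0,-1],[-1,0,0,0,-1],[-1,0,0,0,-1],[-1,0,0,0,-1],[-1,0,0,0,-1],[-1,0,0,0,-1]]
  ]
}}

```text
clock: 7.25
tcp_pos: [0.4232, 0.3003, 0.1946]
orientation: [-3.086, -0.589, -0.0]
contact_force: [-0.2, 0.2, -3.2]
finger_gap: 0.0291
finger_force: 40.8
```

>>> {"op": "apply_moves", "data": {
  "motion": [
    [[-1,0,0,0,-1],[-1,0,0,0,-1],[-1,0,0,0,-0.25],[-1,0,0,0,0]]
  ]
}}

```text
clock: 7.75
tcp_pos: [0.4234, 0.3004, 0.1945]
orientation: [-3.031, -0.824, -0.0]
contact_force: [-0.9, 0.5, -3.1]
finger_gap: 0.0292
finger_force: 40.8
```

Run:
```python
from h import *
st(); c=shot("wrist","w2"); save(c,"w2")
```

```text
t 7.75 tcp [0.4234 0.3004 0.1945] yaw y-axis deg -59.57 x-axis 30.43 z [ 0.  0. -1.] gap 0.029155598082087546 q [ 0.61  0.24  1.9  -0.    1.    1.65]
```

View pics/w2.png

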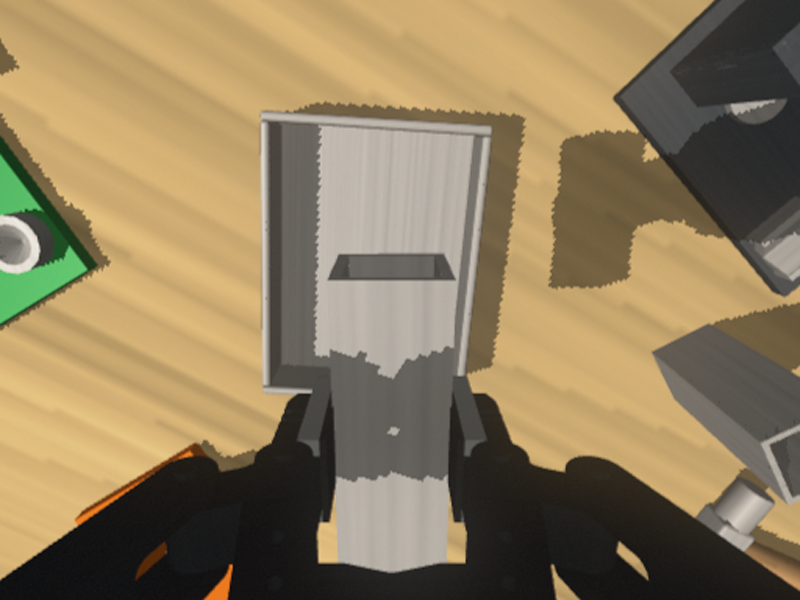

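The offcut is held. Tray rim corners are near (262,114), (490,129) and (265,390).

Run:
```python
from h import *
c=load("w2"); p=cast(c,np.array([(262,114),(490,129),(265,390)])/1.5625,.04);print(p.round(4))
m=(p[1]+p[2])/2; print("centre",m, "lens",np.linalg.norm(p[1]-p[0]),np.linalg.norm(p[2]-p[0]),"ang",np.degrees(np.arctan2(*(p[0]-p[2])[1::-1])))
print(body(m-ctrl.observe()["tcp_pos"]))
```

```text
[[0.4648 0.4014 0.04  ]
 [0.5177 0.2972 0.04  ]
 [0.3266 0.3306 0.04  ]]
centre [0.42213737 0.31390744 0.04      ] lens 0.11681244739018311 0.15525627558679567 ang 27.10887185121219
[ 0.01908437 -0.04100069  0.51471851]
```

>>> {"op": "apply_moves", "data": {
  "motion": [
    [[-1,0.019,-0.041,0,0.8],[-1,0,0,0.15,0],[-1,0,0,0.15,0],[-1,0,0,0.13,0],[-1,0,0,0.09,0],[-1,0,0,0.04,0],[-1,0,0,0.015,0],[-0.1,0,0,0,0],[-0.1,0,0,0,0],[-0.1,0,0,0,0],[-0.1,0,0,0,0],[-0.1,0,0,-0.1,0],[-0.1,0,0,-0.15,0],[-0.1,0,0,-0.15,0],[-0.1,0,0,-0.18,0],[1,0,0,0,0]]
  ]
}}

```text
clock: 9.8
tcp_pos: [0.4243, 0.3155, 0.2001]
orientation: [-3.05, -0.74, -0.012]
contact_force: [0.4, -0.2, -0.2]
finger_gap: 0.0554
finger_force: 0.0
```

Run:
```python
from h import *
st(); c=shot("wrist","w3")
g=cv2.cvtColor(c["img"],cv2.COLOR_RGB2GRAY); cv2.imwrite("pics/w3s.png",c["img"][:,:,::-1])
l=np.array([.5461,-.3149,0]); d=l-ctrl.observe()["tcp_pos"]; print(d)
d[2]=0; print(body(d))
```

```text
t 9.8 tcp [0.4243 0.3155 0.2001] yaw y-axis deg -62.72 x-axis 27.28 z [ 0.006  0.005 -1.   ] gap 0.055449257763279115 q [0.64 0.24 1.88 0.   1.01 1.73]
[ 0.12295444 -0.62955114 -0.19780374]
[-0.59760494  2.05293579 -0.00408306]
```

View pics/w3s.png

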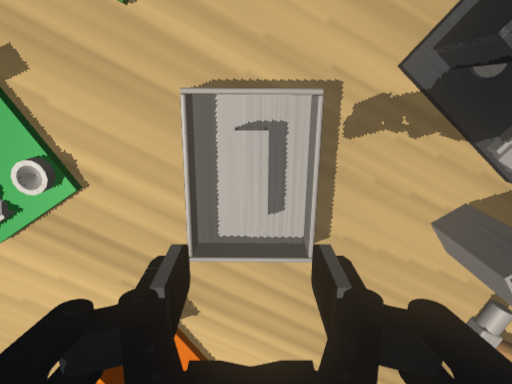

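The offcut lies inside the tray, centred near (255,172). Next, above the lug.

>>> {"op": "apply_moves", "data": {
  "motion": [
    [[1,-0.0374,0.1283,0,0],[1,-0.0374,0.1283,0,0],[1,-0.0374,0.1283,0,0],[1,-0.0374,0.1283,0,0],[1,-0.0374,0.1283,0,0],[1,-0.0374,0.1283,0,0],[1,-0.0374,0.1283,0,0],[1,-0.0374,0.1283,0,0],[1,-0.0374,0.1283,0,0],[1,-0.0374,0.1283,0,0],[1,-0.0374,0.1283,0,0],[1,-0.0374,0.1283,0,0],[1,-0.0374,0.1283,0,0],[1,-0.0374,0.1283,0,0],[1,-0.0374,0.1283,0,0],[1,-0.0374,0.1283,0,0],[1,0,0,0,-1],[1,0,0,0,-1],[1,0,0,0,-1],[1,0,0,0,-1]]
  ]
}}

```text
clock: 12.35
tcp_pos: [0.544, -0.3152, 0.1937]
orientation: [-2.917, -1.161, 0.003]
contact_force: [0.9, -0.3, 0.2]
finger_gap: 0.0855
finger_force: 0.0
```

>>> {"op": "apply_moves", "data": {
  "motion": [
    [[1,0,0,0,-1],[1,0,0,0,-1],[1,0,0,0,-1],[1,0,0,0,-1],[1,0,0,0,-1],[1,0,0,0,-1],[1,0,0,0,-1],[1,0,0,0,-1],[1,0,0,0,-1],[1,0,0,0,-1],[1,0,0,0,-1],[1,0,0,0,-1],[1,0,0,0,-1],[1,0,0,0,-1],[1,0,0,0,-0.9],[1,0,0,0,0]]
  ]
}}

```text
clock: 14.35
tcp_pos: [0.5441, -0.3152, 0.1941]
orientation: [-1.957, -2.454, 0.001]
contact_force: [0.9, 0.5, 0.6]
finger_gap: 0.0854
finger_force: 0.0
```

Run:
```python
from h import *
st(); c=shot("wrist","w4"); save(c,"w4")
```

```text
t 14.35 tcp [ 0.5441 -0.3152  0.1941] yaw y-axis deg 12.86 x-axis 102.86 z [-0.002  0.001 -1.   ] gap 0.0853512427794889 q [-0.53  0.4   1.66 -0.    1.08 -0.75]
```

View pics/w4.png

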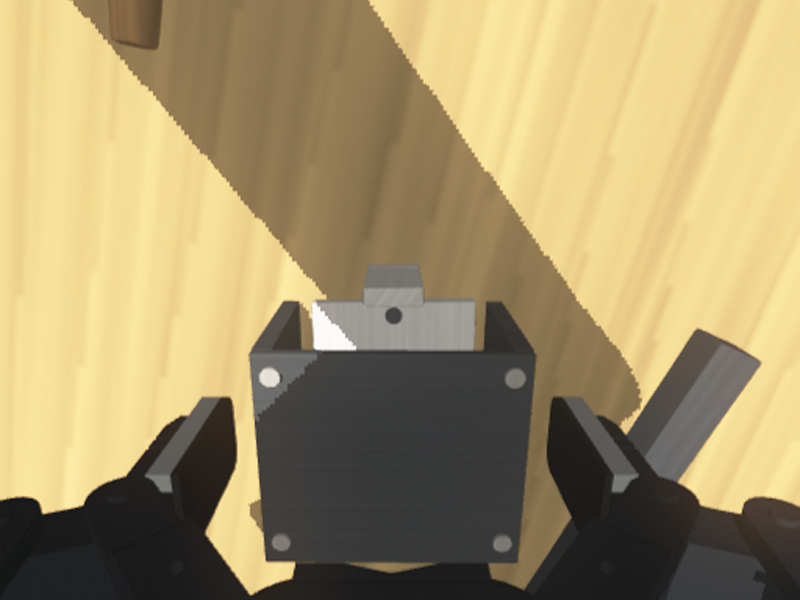

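Lug top face is at (364–424, 289–305). The rack mouth roof edge runs from (251,353) to (535,352).

Run:
```python
from h import *
c=load("w4"); f=lambda p,z:cast(c,np.array(p)/1.5625,z)
l=f([(365,289),(422,289),(424,305),(364,305)],.075); print("lug",l.round(4)); m=l.mean(0)
r=f([(251,353),(535,352)],.088); e=r[0]-r[1] ;print("roof",r.round(4),"len",np.linalg.norm(e),"ang",np.degrees(np.arctan2(e[1],e[0])))
p=f([(313,300),(474,300)],.031);e=p[0]-p[1];print("plate front corners",p.round(4),"len",np.linalg.norm(e),"ang",np.degrees(np.arctan2(e[1],e[0])))
mm=r.mean(0); ax=np.array([np.cos(np.radians(-77.2)),np.sin(np.radians(-77.2)),0]); print("lug x in rack",(m-mm)@ax,"front edge",(p.mean(0)-mm)@ax, "mouth",mm)
print("lug",m,body(m-ctrl.observe()["tcp_pos"]))
```

```text
lug [[ 0.5311 -0.3139  0.075 ]
 [ 0.5585 -0.3076  0.075 ]
 [ 0.5614 -0.3154  0.075 ]
 [ 0.5324 -0.3221  0.075 ]]
roof [[ 0.4838 -0.354   0.088 ]
 [ 0.6179 -0.3227  0.088 ]] len 0.13762942996737004 ang -166.8514783950737
plate front corners [[ 0.5037 -0.3398  0.031 ]
 [ 0.5949 -0.3188  0.031 ]] len 0.09357346014031469 ang -167.06712910752847
lug x in rack -0.024165453371326036 front edge -0.009202397456187889 mouth [ 0.55084958 -0.33836727  0.088     ]
lug [ 0.54583771 -0.31472465  0.075     ] [2.47457710e-04 6.16570342e-03 3.97832849e-01]
```

>>> {"op": "apply_moves", "data": {
  "motion": [
    [[1,0.008,0.006,0.12,0],[1,0,0,0.12,0],[1,0,0,0.12,0],[1,0,0,0.08,0],[1,0,0,0.04,0],[-1,0,0,0,0],[-1,0,0,0,0],[-1,0,0,0,0],[-1,0,0,0,0],[-1,0,0,0,0],[-1,0,0,0,0],[-1,0.01,0,0,0],[-1,0.02,0,0,0]]
  ],
  "squeeze": 50
}}

```text
clock: 16.02
tcp_pos: [0.5454, -0.3055, 0.0527]
orientation: [1.956, 2.453, -0.0]
contact_force: [0.7, -5.6, 2.8]
finger_gap: 0.0294
finger_force: 49.2
```

```bash
python3 -c "
from h import *
st();print(ctrl.observe()['contact_force'])"
```

```text
t 16.025 tcp [ 0.5454 -0.3055  0.0527] yaw y-axis deg 12.88 x-axis 102.88 z [ 0.003 -0.003 -1.   ] gap 0.02943500767824876 q [-0.51  0.57  1.76 -0.    0.8  -0.74]
[ 0.72654859 -5.58809785  2.77894688]
```

>>> {"op": "apply_moves", "data": {
  "motion": [
    [[-1,0.03,0,0,0],[-1,0.035,0,0,0],[-1,0.035,0,0,0],[-1,0.035,0,0,0],[-1,0.035,0,0,0],[-1,0.035,0,0,0],[-1,0.035,0,0,0],[-1,0.035,0,0,0],[-1,0.035,0,0,0],[-1,0.035,0,0,0],[-1,0.035,0,0,0],[-1,0.035,0,0,0],[-1,0.035,0,0,0],[-1,0.02,0,0,0],[-1,0,0,0,0],[0,0,0,0,0],[0,0,0,0,0],[1,0,0,0,0],[1,0,0,0,0],[1,0,0,0,0]]
  ]
}}

```text
clock: 18.52
tcp_pos: [0.5126, -0.1667, 0.0517]
orientation: [-1.958, -2.456, 0.0]
contact_force: [-0.6, 1.2, 0.2]
finger_gap: 0.0854
finger_force: 0.0
```

>>> {"op": "apply_moves", "data": {
  "motion": [
    [[1,0,0,0,0],[1,0,0,-0.1,0],[1,0,0,-0.15,0],[1,0,0,-0.15,0],[1,0,0,-0.1,0],[1,-0.07,0,0,0],[1,-0.07,0,0,0],[1,0,0,0,0]]
  ]
}}

```text
clock: 19.52
tcp_pos: [0.5217, -0.2093, 0.2003]
orientation: [-1.959, -2.453, 0.001]
contact_force: [-0.6, 0.3, -0.6]
finger_gap: 0.0853
finger_force: 0.0
```

Run:
```python
from h import *
st(); c=shot("wrist","w5"); save(c,"w5")
```

```text
t 19.525 tcp [ 0.5217 -0.2093  0.2003] yaw y-axis deg 12.78 x-axis 102.78 z [-0.002  0.    -1.   ] gap 0.08530387642430161 q [-0.38  0.3   1.81 -0.    1.04 -0.61]
```

View pics/w5.png

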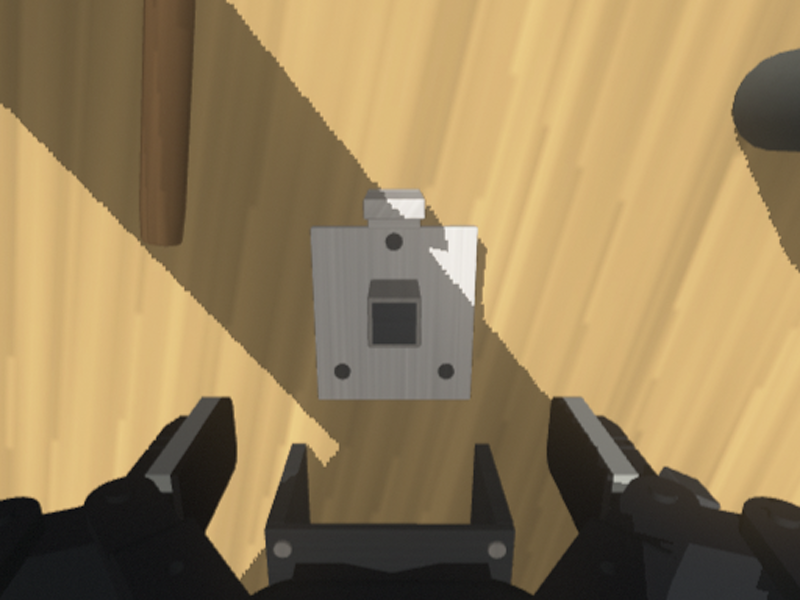

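The plate is out and flat. Its stub top spans (369–420, 300–347), the lug top is at (395,208), and the plate's far corners are at (311,228) and (477,227).

Run:
```python
from h import *
c=load("w5"); f=lambda p,z:cast(c,np.array(p)/1.5625,z)
s=f([(394.5,323.5)],.071)[0]
p=f([(311,228),(477,227),(471,399),(319,399)],.031); print(p.round(4))
e=p[1]-p[0];g=p[0]+p[1]-p[2]-p[3]; print("ang",np.degrees(np.arctan2(e[1],e[0])),np.degrees(np.arctan2(g[1],g[0])),np.linalg.norm(e),np.linalg.norm(g)/2)
h=f([(394,241),(342,371),(446,371)],.031); print("holes",h.round(4))
ax=np.array([np.cos(np.radians(-77.2)),np.sin(np.radians(-77.2)),0])
m4=np.array([.5508,-.3384,0]); print("stub rack x",(s-m4)@ax)
d=s-ctrl.observe()["tcp_pos"]; print("stub",s, body(d))
```

```text
[[ 0.472  -0.194   0.031 ]
 [ 0.564  -0.1725  0.031 ]
 [ 0.5895 -0.2781  0.031 ]
 [ 0.4962 -0.2993  0.031 ]]
ang 13.1955377234438 103.28524967184752 0.09453800239066604 0.10834180398324188
holes [[ 0.5197 -0.1908  0.031 ]
 [ 0.5066 -0.2773  0.031 ]
 [ 0.5693 -0.263   0.031 ]]
stub rack x -0.11479101781172277
stub [ 0.52782951 -0.22590242  0.071     ] [-0.06188785  0.00901546  0.43055865]
```

Before gripping the stub I'll take one look at the base from close by with the view unobstructed.

>>> {"op": "apply_moves", "data": {
  "motion": [
    [[1,0.109,0.063,-0.021,0],[1,0.109,0.063,-0.021,0],[1,0.109,0.063,-0.021,0],[1,0.109,0.063,-0.021,0],[1,0.109,0.063,-0.021,0],[1,0.109,0.063,-0.021,0],[1,0.109,0.063,-0.021,0],[1,0.109,0.063,-0.021,0],[1,0,0,0,0],[1,0,0,0,0]]
  ]
}}

```text
clock: 20.82
tcp_pos: [0.6104, 0.0808, 0.2511]
orientation: [-1.957, -2.456, 0.003]
contact_force: [0.4, -0.2, 0.7]
finger_gap: 0.0853
finger_force: 0.0
```

Run:
```python
from h import *
st(); c=shot("wrist","w6"); save(c,"w6")
```

```text
t 20.825 tcp [0.6104 0.0808 0.2511] yaw y-axis deg 12.91 x-axis 102.91 z [-0.002 -0.001 -1.   ] gap 0.08529068885606231 q [ 0.13  0.33  1.64 -0.    1.17 -0.1 ]
```

View pics/w6.png

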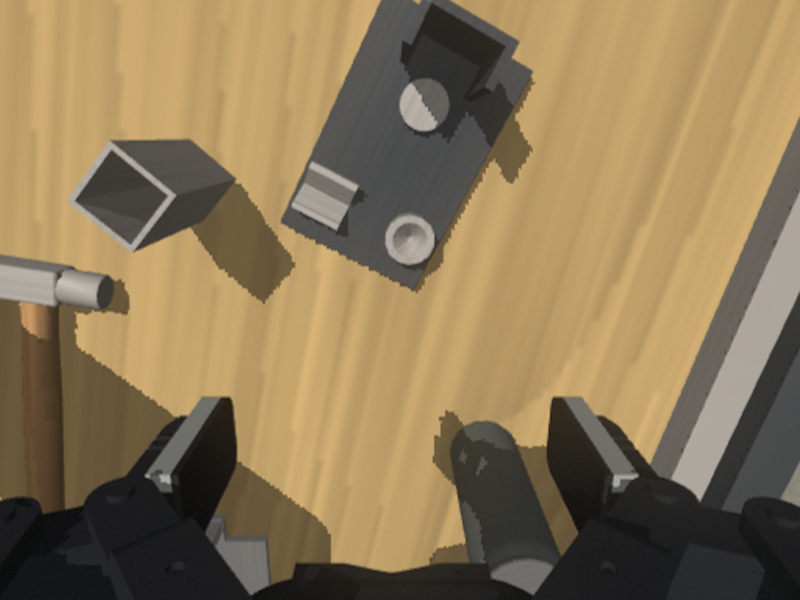

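Clear view of the base: cone rim centred at (409,239), pad at (424,105), groove block about (325,196), slab corners (282,221), (416,290) and (531,72).

Run:
```python
from h import *
c=load("w6"); f=lambda p,z:cast(c,np.array(p)/1.5625,z)
P=np.array([f([(409.5,239.5)],.026)[0],f([(325,196)],.026)[0],f([(424,105)],.0177)[0]])[:,:2]
S=f([(282,221),(416,290),(531,72)],.012)[:,:2]
print(P.round(4),S.round(4))
def fit(A,B):
    a=A-A.mean(0);b=B-B.mean(0); t=np.arctan2((a[:,0]*b[:,1]-a[:,1]*b[:,0]).sum(),(a*b).sum())
    Rm=np.array([[np.cos(t),-np.sin(t)],[np.sin(t),np.cos(t)]]); o=B.mean(0)-Rm@A.mean(0); print("yaw",np.degrees(t),"origin",o.round(4),"res",(B-A@Rm.T-o).round(4).tolist())
A=np.array([[45,32],[45,-32],[-36,0]])/1e3
fit(A,P); fit(A[[0,2]],P[[0,2]])
e=S[1]-S[0];g=S[1]-S[2];print("slab edges",np.degrees(np.arctan2(e[1],e[0])),np.linalg.norm(e),np.degrees(np.arctan2(g[1],g[0])),np.linalg.norm(g))
s=np.array([.52783,-.2260,.0]); d=s-ctrl.observe()["tcp_pos"]; d[2]=.2-.2511; print(body(d))
```

```text
[[0.621  0.0922]
 [0.5596 0.108 ]
 [0.6101 0.1782]] [[0.5323 0.0825]
 [0.6353 0.0548]
 [0.6728 0.2134]]
yaw -104.29401750094445 origin [0.6014 0.1436] res [[-0.0003, 0.0002], [0.0004, 0.0001], [-0.0001, -0.0003]]
yaw -104.36773285121751 origin [0.6012 0.1435] res [[-0.0, 0.0002], [0.0, -0.0002]]
slab edges -15.009012030117656 0.10666791556490757 -103.27288241407128 0.16296795946437453
[-0.93442378 -0.49537537  0.17133288]
```

>>> {"op": "apply_moves", "data": {
  "motion": [
    [[1,-0.1038,-0.055,0.019,0],[1,-0.1038,-0.055,0.019,0],[1,-0.1038,-0.055,0.019,0],[1,-0.1038,-0.055,0.019,0],[1,-0.1038,-0.055,0.019,0],[1,-0.1038,-0.055,0.019,0],[1,-0.1038,-0.055,0.019,0],[1,-0.1038,-0.055,0.019,0],[1,-0.1038,-0.055,0.019,-0.08],[1,0,0,0,0],[1,0,0,0,0]]
  ]
}}

```text
clock: 22.25
tcp_pos: [0.5283, -0.2254, 0.2007]
orientation: [-1.953, -2.46, -0.0]
contact_force: [-1.1, 1.3, 0.2]
finger_gap: 0.0856
finger_force: 0.0
```

Run:
```python
from h import *
st(); s=np.array([.52783,-.2260,.047]); print(body(s-ctrl.observe()["tcp_pos"]))
```

```text
t 22.25 tcp [ 0.5283 -0.2254  0.2007] yaw y-axis deg 13.11 x-axis 103.11 z [-0.     0.001 -1.   ] gap 0.08558623167492443 q [-0.41  0.32  1.78  0.    1.05 -0.64]
[-0.00190445 -0.00167835  0.51241199]
```

>>> {"op": "apply_moves", "data": {
  "motion": [
    [[1,-0.002,-0.002,0.13,0],[1,0,0,0.13,0],[1,0,0,0.13,0],[1,0,0,0.08,0],[1,0,0,0.042,0],[-1,0,0,0,0],[-1,0,0,0,0],[-1,0,0,0,0],[-1,0,0,0,0],[-1,0,0,0,0],[-1,0,0,0,0],[-1,0,0,-0.02,0],[-1,0,0,-0.06,0],[-1,0,0,-0.1,0],[-1,0,0,-0.13,0],[-1,0,0,-0.13,0],[-1,0,0,-0.07,0],[-1,0,0,0,0]]
  ],
  "squeeze": 60
}}

```text
clock: 24.5
tcp_pos: [0.5293, -0.2264, 0.2027]
orientation: [1.949, 2.459, 0.002]
contact_force: [0.3, -0.1, -6.5]
finger_gap: 0.0274
finger_force: 60.3
```

Run:
```python
from h import *
st(); print(ctrl.observe()["contact_force"])
c=shot("wrist","w7")
# find lug/plate outline: bright grey blob
hsv=cv2.cvtColor(c["img"],cv2.COLOR_RGB2HSV); m=((hsv[:,:,1]<40)&(hsv[:,:,2]>70)).astype(np.uint8)
n,l,s,ce=cv2.connectedComponentsWithStats(m)
for i in np.argsort(-s[1:,4])[:6]+1: print(s[i],ce[i].round(1))
b=np.array([.6013,.1436,0]); d=b-ctrl.observe()["tcp_pos"]; d[2]=0; print(body(d))
```

```text
t 24.5 tcp [ 0.5293 -0.2264  0.2027] yaw y-axis deg 13.2 x-axis 103.2 z [ 0.004 -0.002 -1.   ] gap 0.027404898878841264 q [-0.41  0.31  1.78 -0.    1.04 -0.64]
[ 0.31044671 -0.07842448 -6.49492527]
[  144   112   210   246 30370] [248.4 218.6]
[470   9  42  38 998] [494.3  28.6]
[420 297  35  33 682] [436.5 311.6]
[415 299   2   3   3] [415.7 300. ]
[423 299   2   2   3] [423.7 299.7]
[421 302   2   2   3] [421.7 302.3]
[ 1.14392327e+00  5.17956778e-01 -4.01191693e-04]
```

>>> {"op": "apply_moves", "data": {
  "motion": [
    [[-1,0.05,0.022,0,0],[-1,0.09,0.042,0,0],[-1,0.1,0.045,0,0],[-1,0.1,0.045,0,0],[-1,0.1,0.045,0,0],[-1,0.1,0.045,0,0],[-1,0.1,0.045,0,0],[-1,0.1,0.045,0,0],[-1,0.1,0.045,0,0],[-1,0.1,0.045,0,0],[-1,0.1,0.045,0,0],[-1,0.07,0.032,0,0],[-1,0.034,0.017,0,0.8],[-1,0,0,0,0.9],[-1,0,0,0,0.9],[-1,0,0,0,0.9],[-1,0,0,0,0.9],[-1,0,0,0,0.9],[-1,0,0,0,0.9],[-1,0,0,0,0.67]]
  ]
}}

```text
clock: 27.05
tcp_pos: [0.6006, 0.1438, 0.1993]
orientation: [-2.481, -1.925, 0.003]
contact_force: [0.0, -0.1, -5.8]
finger_gap: 0.0272
finger_force: 60.0
```

>>> {"op": "apply_moves", "data": {
  "motion": [
    [[-1,0,0,0,0],[-1,0,0,0,0]]
  ]
}}

```text
clock: 27.3
tcp_pos: [0.601, 0.1437, 0.1998]
orientation: [-2.479, -1.929, 0.001]
contact_force: [-0.9, -1.0, -5.6]
finger_gap: 0.0273
finger_force: 60.0
```

Run:
```python
from h import *
st(); c=shot("wrist","w8"); s=ctrl.observe(); T=R.from_rotvec(s["orientation"])
b=np.array([.6013,.1436,s["tcp_pos"][2]]); print("to base axis",body(b-s["tcp_pos"]))
# expected in-hand features (plate -x = tool x, plate y = -tool... handled by symmetry), heights above sole; TCP 48 mm above soles
tool=lambda x,y,h: s["tcp_pos"]+T.apply([x,y,.048-h])
print("expect hole c, lug top corners(front L/R, back L/R), plate corners:",proj(c,[tool(.036,0,.031),tool(.065,-.015,.075),tool(.065,.015,.075),tool(.055,-.015,.075),tool(.055,.015,.075),tool(.044,-.048,.031),tool(.044,.048,.031)]).round(1).tolist())
g=cv2.cvtColor(c["img"],cv2.COLOR_RGB2GRAY)
hc=proj(c,[tool(.036,0,.031)])[0].round().astype(int); x0,y0=hc-18; w=g[y0:y0+36,x0:x0+36]
n,l,stt,ce=cv2.connectedComponentsWithStats((w<70).astype(np.uint8))
print("dark blobs",[(stt[i].tolist(),(ce[i]+[x0,y0]).round(1).tolist()) for i in range(1,n) if stt[i,4]>8])
hsv=cv2.cvtColor(c["img"],cv2.COLOR_RGB2HSV); m=((hsv[:,:,1]<40)&(g>95)).astype(np.uint8)
for r in range(100,260,8):
    k=np.flatnonzero(m[r,100:400])+100
    if len(k): print(r,k[0],k[-1],end=" | ")
```

```text
t 27.3 tcp [0.601  0.1437 0.1998] yaw y-axis deg -14.22 x-axis 75.78 z [-0.001 -0.    -1.   ] gap 0.027259376440749654 q [ 0.23  0.38  1.69 -0.    1.08  0.48]
to base axis [-1.92075541e-04  8.32797806e-04 -4.11215007e-07]
expect hole c, lug top corners(front L/R, back L/R), plate corners: [[250.3, 179.1], [202.2, 124.9], [299.2, 125.0], [203.4, 156.8], [297.9, 156.9], [143.5, 161.8], [357.0, 162.0]]
dark blobs []
108 193 193 | 116 210 289 | 124 203 298 | 132 203 298 | 140 203 298 | 148 203 297 | 156 195 303 | 164 144 353 | 172 145 352 | 180 145 351 | 188 146 351 | 196 147 350 | 204 147 349 | 212 148 348 | 220 149 348 | 228 148 347 | 236 149 346 | 244 150 345 | 252 151 345 |
```

>>> {"op": "apply_moves", "data": {
  "motion": [
    [[-1,0,0.001,0.04,0],[-1,0,0,0.08,0],[-1,0,0,0.08,0],[-1,0,0,0.08,0],[-1,0,0,0.06,0],[-1,0,0,0.04,0],[-1,0,0,0.025,0],[-1,0,0,0.01,0],[-1,0,0,0,0],[-1,0,0,0,0]]
  ]
}}

```text
clock: 28.6
tcp_pos: [0.602, 0.1437, 0.0764]
orientation: [2.48, 1.928, 0.002]
contact_force: [0.9, -0.3, -5.2]
finger_gap: 0.0271
finger_force: 60.0
```

Run:
```python
from h import *
st(); s=ctrl.observe(); print(s["contact_force"].round(1),s["torque"].round(2)); b=np.array([.6013,.1436,.067]); print("to base axis",body(b-s["tcp_pos"]))
```

```text
t 28.6 tcp [0.602  0.1437 0.0764] yaw y-axis deg -14.28 x-axis 75.72 z [ 0.001  0.    -1.   ] gap 0.027129600682845506 q [0.23 0.53 1.77 0.   0.84 0.48]
[ 0.9 -0.3 -5.2] [-0.02  0.03 -0.  ]
to base axis [-0.00083295 -0.00224483  0.03135411]
```

>>> {"op": "apply_moves", "data": {
  "motion": [
    [[-1,0,-0.001,0.005,0],[-1,0,0,0.005,0],[-1,0,0,0.005,0],[-1,0,0,0.005,0],[-1,0,0,0.004,0],[-1,0,0,0,0]]
  ]
}}

```text
clock: 29.35
tcp_pos: [0.6012, 0.1436, 0.0684]
orientation: [-2.48, -1.928, 0.0]
contact_force: [-0.3, -0.3, -6.0]
finger_gap: 0.0276
finger_force: 60.0
```

>>> {"op": "apply_moves", "data": {
  "motion": [
    [[-1,0,0,0.0025,0],[-1,0,0,0.0025,0],[-1,0,0,0,0]]
  ]
}}

```text
clock: 29.72
tcp_pos: [0.6013, 0.1436, 0.0671]
orientation: [2.48, 1.928, 0.0]
contact_force: [-0.6, -1.6, -6.1]
finger_gap: 0.027
finger_force: 60.3
```

>>> {"op": "apply_moves", "data": {
  "motion": [
    [[-1,0,0,0.0025,0],[-1,0,0,0,0]]
  ]
}}

```text
clock: 29.98
tcp_pos: [0.6015, 0.1436, 0.0666]
orientation: [2.48, 1.928, 0.0]
contact_force: [-0.5, -1.5, -2.7]
finger_gap: 0.0275
finger_force: 60.6
```

>>> {"op": "apply_moves", "data": {
  "motion": [
    [[-1,0,0,0.002,0],[-1,0,0,0,0],[-1,0,0,0,0]]
  ],
  "squeeze": 20
}}

```text
clock: 30.35
tcp_pos: [0.6015, 0.1436, 0.0663]
orientation: [2.48, 1.928, 0.001]
contact_force: [-2.9, -1.7, 5.7]
finger_gap: 0.0273
finger_force: 61.6
```

>>> {"op": "apply_moves", "data": {
  "motion": [
    [[-0.2,0,0,0,0],[-0.2,0,0,0,0],[0.3,0,0,0,0],[0.3,0,0,0,0],[1,0,0,0,0],[1,0,0,0,0],[1,0,0,0,0]]
  ]
}}

```text
clock: 31.22
tcp_pos: [0.6013, 0.1436, 0.0658]
orientation: [2.48, 1.928, 0.0]
contact_force: [-0.3, 0.9, -0.0]
finger_gap: 0.0854
finger_force: 0.0
```

>>> {"op": "apply_moves", "data": {
  "motion": [
    [[1,0,0,-0.03,0],[1,0,0,-0.1,0],[1,0,0,-0.15,0],[1,0,0,-0.15,0],[1,-0.1,0,-0.08,0],[1,-0.1,0,0,0],[1,0,0,0,0],[1,0,0,0,0]]
  ]
}}

```text
clock: 32.22
tcp_pos: [0.5866, 0.0858, 0.219]
orientation: [-2.481, -1.927, -0.001]
contact_force: [-0.5, 0.2, 0.2]
finger_gap: 0.0851
finger_force: 0.0
```

Run:
```python
from h import *
st(); c=shot("wrist","w9"); g=cv2.cvtColor(c["img"],cv2.COLOR_RGB2GRAY); np.set_printoptions(linewidth=200)
t=np.radians(-104.3); Rb=np.array([[np.cos(t),-np.sin(t)],[np.sin(t),np.cos(t)]]); o=np.array([.6013,.1436])
W=lambda x,y,h: np.r_[Rb@[x,y]+o,h+.0177]
# plate holes over the feet: seen against expected when seated
for n,(x,y) in dict(a=(.045,.032),b=(.045,-.032),c=(-.036,0)).items():
    e=proj(c,[W(x,y,.031)])[0]; x0,y0=(e-9).round().astype(int); w=g[y0:y0+19,x0:x0+19]
    k,l,s,ce=cv2.connectedComponentsWithStats((w<.6*np.median(w)).astype(np.uint8))
    print(n,"expect",e.round(1),"seen",[(s[i,4],(ce[i]+[x0,y0]).round(1),(cast(c,[ce[i]+[x0,y0]],.0487)[0]-W(x,y,.031)).round(4)) for i in range(1,k) if s[i,4]>5])
hsv=cv2.cvtColor(c["img"],cv2.COLOR_RGB2HSV)
e=proj(c,[W(x,y,h) for x,y,h in [(-.044,.048,.031),(-.044,-.048,.031),(.065,.048,.031),(.065,-.048,.031),(0,0,.071),(-.06,0,.075)]]).round(0); print(e.tolist())
save(c,"w9")
```

```text
t 32.225 tcp [0.5866 0.0858 0.219 ] yaw y-axis deg -14.31 x-axis 75.69 z [ 0.  0. -1.] gap 0.08511230696149454 q [0.14 0.32 1.72 0.   1.09 0.39]
a expect [285.1 158.5] seen [(np.int32(94), array([284.7, 158.7]), array([-0.0004, -0.    ,  0.    ]))]
b expect [214.2 158.5] seen [(np.int32(91), array([213.8, 158.4]), array([-0.0004,  0.0002,  0.    ]))]
c expect [249.8  62.7] seen [(np.int32(44), array([249.6,  59.6]), array([0.0005, 0.0023, 0.    ]))]
[[308.0, 52.0], [192.0, 52.0], [302.0, 180.0], [197.0, 180.0], [250.0, 110.0], [250.0, 21.0]]
```

View pics/w9.png

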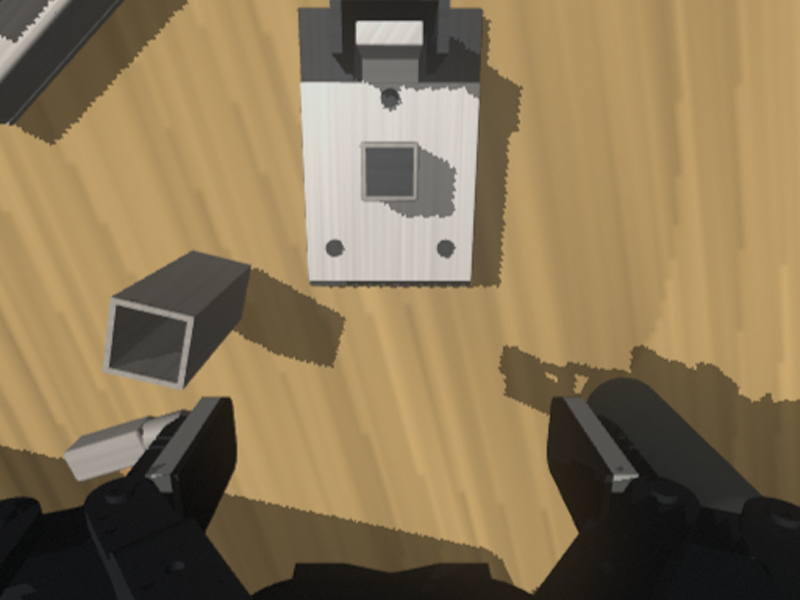

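The plate is seated. Holes a and b are within 0.5 mm of where they should be, and hole c shows at (390,98), matching its expected pixel (250,63 at full resolution). I'm handing in.

```bash
python3 -c "
from bench import ctrl
print(ctrl.finish_job())"
```

```text
the job is handed in; nothing more can be done
None
```

I handed the job in after about 32 s: the offcut is in the tray, and the plate is out of the rack and released on the base with its feet over the cone, groove and pad to within about 0.5 mm sideways in the last image; no verdict came back.

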